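Squeeze-test the pipette bulbs

ROBOT

A 6-joint arm with a two-finger parallel gripper is mounted at the origin on the work surface. World frame = base frame: x ahead of the robot, y to its left, z up, the work surface at z = 0. Lengths are in mm, angles in rad, forces in N, time in s.
With the tool pointing down it reaches from about 325 to 925 mm from the base axis. Payload 3.1 kg.
Tool frame: the origin (TCP) lies at the very end of the fingers, on their centre line; the grasp point (between the pads) lies 19 mm behind it (r.hold_point_z is the distance from the TCP to the grasp point, in mm); z points along the fingers, x is the direction in which the jaws open and shut, and the axes are right-handed (so a half turn about z gives the same grasp; the last joint's range is limited). The gripper opens to 85 mm and grips with 20 to 120 N. Pads are 22 mm wide; open, the fingers measure 114 mm over their backs; the gripper's body (76 mm by 85 mm) begins 54 mm behind the grasp point. The pads swing forward as they close: fully open they stand 13 mm farther back than shut.
Start: joints at [1.09, 0.217, 1.613, -0, 1.311, -0.112], TCP at [225.293, 582.994, 231.3] pointing down, gripper open.
Joint ranges: [-2.75, 2.75], [-0.78, 2.1], [0.31, 2.55], [-1.13, 4.27], [0.13, 2.63], [-2.58, 2.58]. Speed limits (rad/s): [2.79, 2.79, 3.14, 3.14, 3.14, 3.14].

INTERFACE

Orientations are given as a unit quaternion [w, x, y, z].
In Python, from cell import monitor, eyes, ticket, r gives the robot as it stands. The module is installed in compiled form; this text tells all that it offers.
- The arm moves only by the tool step_arm, never from a script. Its argument "increments" is a list of rows, each an object with "xyz": the shift along the tool's x, y, z in units of 0.025 m (1.0 is 0.025 m), a list of three; "spin": the turn about the tool's z in units of pi rad (1.0 is pi rad). A call has 1 to 8 rows; each row shifts and turns the pose as measured when the row begins, along the tool's axes as they then stand; what a row does not reach is not made up. A row lasts 1/10 s, in which the tool goes at most 50 mm and 8.59 degrees, less where a joint would pass 70% of its speed; a pose out of reach is approached as far as the arm can. A call with a number of a shift or a turn outside -1 to 1 is refused whole. A call with a gripper value outside its range is refused whole. "claw" is the opening in per cent of the stroke, from 0 (shut) to 100 (fully open), set as the call begins (left out, the last holds). The fingers move at their own pace and stop on an object; "force" is the grip in N (left out, the last holds). Time passes only in rows, so rows that do not move let the fingers close. It gives the time, the measured TCP pose, the force and the opening at its end, in the units of the state.
- monitor.get_state(): the state, without advancing time (a new reading comes with each control period).
- eyes.get_image(name): name is "scene" or "top"; returns the picture (480x640x3 uint8, red, green, blue); there is no depth.
- eyes.camera_model(name): a dict with "fx", "fy", "cx", "cy" (pixels), "world_from_camera" (4x4, takes a point from camera to world coordinates). Camera axes: x right, y down, z forward; pixel columns grow to the right and rows downward; lengths in mm; the calibration is good to about 2 mm. A picture is of the moment at which its call begins. camera_model takes no time and is no camera call.
- ticket.close_job(): hands the job in, once; it reports no verdict.
The state is a dict: "time_s": time; "joint_positions": joint angles; "qvel": joint speeds; "joint_torque": joint torques, N m; "tcp_pos": TCP position; "orientation": TCP orientation; "contact_force": force on the tool from outside, world axes, zero at the start; "wrist_torque": the same for the moment, N m; "finger_gap": finger opening in mm.
Only numpy, scipy, OpenCV 4.12 (cv2) and the standard library are available. Lean on these libraries where they do the work, as an engineer would, in place of code of your own. Each camera call takes 0.05 s, during which the arm holds its last target. There are 200 camera calls.

TASK

Any of the three rubber pipette bulbs on the bench may have gone hard with age: none, some or all. Feel each one with a gentle squeeze across its two flat faces (never more than 40 N of grip): seat every supple bulb upright and fully home, foot down, in a pocket of its own in the white rack without ramming it (under 40 N), and put every hardened bulb in the open grey waste box. A supple bulb must never go into the waste nor a hardened one into a rack pocket, and leave the beaker, the little bottle and the carton where they are.

Things in the scene. Friction and masses are not known exactly. Their poses are not given: they have to be found in the camera images.
- bulb_a_center (a point): black rubber pipette bulb, 79 mm tall: round foot 28 mm across, round lens-shaped body 44 mm across and 40 mm thick with a flat squeeze face on its +y and -y sides, thin neck (17 mm or less) on top. This point: middle of the body, 38 mm above the foot's underside; z up the neck, y through the squeeze faces. All three look alike, about 75 g; any may be hard, told only by feel
- bulb_b_center (a point): black rubber pipette bulb, 79 mm tall: round foot 28 mm across, round lens-shaped body 44 mm across and 40 mm thick with a flat squeeze face on its +y and -y sides, thin neck (17 mm or less) on top. This point: middle of the body, 38 mm above the foot's underside; z up the neck, y through the squeeze faces. All three look alike, about 75 g; any may be hard, told only by feel
- bulb_c_center (a point): black rubber pipette bulb, 79 mm tall: round foot 28 mm across, round lens-shaped body 44 mm across and 40 mm thick with a flat squeeze face on its +y and -y sides, thin neck (17 mm or less) on top. This point: middle of the body, 38 mm above the foot's underside; z up the neck, y through the squeeze faces. All three look alike, about 75 g; any may be hard, told only by feel
- rack: the white plastic rack, a fixed block 70 mm (its x) by 210 mm (its y) and 22 mm high with three round pockets in a row along its y, 70 mm apart; origin at the centre of its underside, on the bench
- rack_hole0 (a point): pocket 0 of the rack: centre of its mouth, in the rack's top face (22 mm above the bench). The pocket is about 32 mm across with a 2 mm chamfer and 12 mm deep; a bulb fully home has its middle 26 mm above this point. Axes as the rack's; the row of pockets runs along y. Any pocket will do
- rack_hole1 (a point): pocket 1 of the rack: centre of its mouth, in the rack's top face (22 mm above the bench). The pocket is about 32 mm across with a 2 mm chamfer and 12 mm deep; a bulb fully home has its middle 26 mm above this point. Axes as the rack's; the row of pockets runs along y. Any pocket will do
- rack_hole2 (a point): pocket 2 of the rack: centre of its mouth, in the rack's top face (22 mm above the bench). The pocket is about 32 mm across with a 2 mm chamfer and 12 mm deep; a bulb fully home has its middle 26 mm above this point. Axes as the rack's; the row of pockets runs along y. Any pocket will do
- waste: the open grey waste box, fixed, 150 mm (its x) by 200 mm (its y) outside and 50 mm high, walls and floor 4 mm; origin at the centre of its underside, on the bench
- beaker: an empty glass beaker, 84 mm across and 110 mm tall (bystander); origin at the centre of its underside
- vial: a small white plastic bottle, 32 mm across and 60 mm tall (bystander); origin at the centre of its underside
- carton: a flat white paperboard carton with a grey band, 90 x 60 x 40 mm (bystander); origin at the centre of its underside
- bulb_a: bulb of bulb_a_center; this point is the centre of its foot's underside, same axes. Faces 40 mm apart when not squeezed. Squeezed across them with 20 N a supple bulb gives about 13 mm in all (each face sinks 8 mm at most), a hardened one under 2 mm; they spring back. (Rules: bulb_a_set is its unseen hardness)
- bulb_b: bulb of bulb_b_center; this point is the centre of its foot's underside, same axes. Faces 40 mm apart when not squeezed. Squeezed across them with 20 N a supple bulb gives about 13 mm in all (each face sinks 8 mm at most), a hardened one under 2 mm; they spring back. (Rules: bulb_b_set is its unseen hardness)
- bulb_c: bulb of bulb_c_center; this point is the centre of its foot's underside, same axes. Faces 40 mm apart when not squeezed. Squeezed across them with 20 N a supple bulb gives about 13 mm in all (each face sinks 8 mm at most), a hardened one under 2 mm; they spring back. (Rules: bulb_c_set is its unseen hardness)
Mind the look-alikes: they are no part of the job. Leave any red look-alike of the bulb_b alone.

How it is judged (in metres and radians):
At the end, for the whole second after the job is handed in: Each supple bulb rests fully home in a rack pocket (middle within 6 mm of the pocket axis, under 29 mm above its mouth, tilt under 0.12 rad); each hardened bulb rests inside the waste box (middle within its walls, under 60 mm above the bench) (((x of bulb_a_set in the frame of bulb_a above 0 m and ((horizontal distance between bulb_a_center and rack_hole0 below 0.006 m and z of bulb_a_center in the frame of rack_hole0 below 0.029 m) or (horizontal distance between bulb_a_center and rack_hole1 below 0.006 m and z of bulb_a_center in the frame of rack_hole1 below 0.029 m) or (horizontal distance between bulb_a_center and rack_hole2 below 0.006 m and z of bulb_a_center in the frame of rack_hole2 below 0.029 m)) and angle between bulb_a_center's own z axis and vertical below 0.12 rad) or (x of bulb_a_set in the frame of bulb_a below 0 m and (x of bulb_a_center in the frame of waste between -0.073 and 0.073 m and y of bulb_a_center in the frame of waste between -0.098 and 0.098 m and z of bulb_a_center in the frame of waste below 0.06 m))) and linear speed of each of bulb_a, bulb_b, bulb_c below 0.02 m/s and ((x of bulb_b_set in the frame of bulb_b above 0 m and ((horizontal distance between bulb_b_center and rack_hole0 below 0.006 m and z of bulb_b_center in the frame of rack_hole0 below 0.029 m) or (horizontal distance between bulb_b_center and rack_hole1 below 0.006 m and z of bulb_b_center in the frame of rack_hole1 below 0.029 m) or (horizontal distance between bulb_b_center and rack_hole2 below 0.006 m and z of bulb_b_center in the frame of rack_hole2 below 0.029 m)) and angle between bulb_b_center's own z axis and vertical below 0.12 rad) or (x of bulb_b_set in the frame of bulb_b below 0 m and (x of bulb_b_center in the frame of waste between -0.073 and 0.073 m and y of bulb_b_center in the frame of waste between -0.098 and 0.098 m and z of bulb_b_center in the frame of waste below 0.06 m))) and ((x of bulb_c_set in the frame of bulb_c above 0 m and ((horizontal distance between bulb_c_center and rack_hole0 below 0.006 m and z of bulb_c_center in the frame of rack_hole0 below 0.029 m) or (horizontal distance between bulb_c_center and rack_hole1 below 0.006 m and z of bulb_c_center in the frame of rack_hole1 below 0.029 m) or (horizontal distance between bulb_c_center and rack_hole2 below 0.006 m and z of bulb_c_center in the frame of rack_hole2 below 0.029 m)) and angle between bulb_c_center's own z axis and vertical below 0.12 rad) or (x of bulb_c_set in the frame of bulb_c below 0 m and (x of bulb_c_center in the frame of waste between -0.073 and 0.073 m and y of bulb_c_center in the frame of waste between -0.098 and 0.098 m and z of bulb_c_center in the frame of waste below 0.06 m)))); the robot touches nothing.
It fails at once if a bulb squeezed or pushed by the fingers with more than 45 N a finger (contact force between the fingers and bulb_a above 90 N or contact force between the fingers and bulb_b above 90 N or contact force between the fingers and bulb_c above 90 N).
It fails at once if a hardened bulb put into a rack pocket ((x of bulb_a_set in the frame of bulb_a below 0 m and ((horizontal distance between bulb_a_center and rack_hole0 below 0.012 m and z of bulb_a_center in the frame of rack_hole0 below 0.033 m) or (horizontal distance between bulb_a_center and rack_hole1 below 0.012 m and z of bulb_a_center in the frame of rack_hole1 below 0.033 m) or (horizontal distance between bulb_a_center and rack_hole2 below 0.012 m and z of bulb_a_center in the frame of rack_hole2 below 0.033 m))) or (x of bulb_b_set in the frame of bulb_b below 0 m and ((horizontal distance between bulb_b_center and rack_hole0 below 0.012 m and z of bulb_b_center in the frame of rack_hole0 below 0.033 m) or (horizontal distance between bulb_b_center and rack_hole1 below 0.012 m and z of bulb_b_center in the frame of rack_hole1 below 0.033 m) or (horizontal distance between bulb_b_center and rack_hole2 below 0.012 m and z of bulb_b_center in the frame of rack_hole2 below 0.033 m))) or (x of bulb_c_set in the frame of bulb_c below 0 m and ((horizontal distance between bulb_c_center and rack_hole0 below 0.012 m and z of bulb_c_center in the frame of rack_hole0 below 0.033 m) or (horizontal distance between bulb_c_center and rack_hole1 below 0.012 m and z of bulb_c_center in the frame of rack_hole1 below 0.033 m) or (horizontal distance between bulb_c_center and rack_hole2 below 0.012 m and z of bulb_c_center in the frame of rack_hole2 below 0.033 m)))).
It fails at once if a supple bulb put into the waste box ((x of bulb_a_set in the frame of bulb_a above 0 m and (x of bulb_a_center in the frame of waste between -0.073 and 0.073 m and y of bulb_a_center in the frame of waste between -0.098 and 0.098 m and z of bulb_a_center in the frame of waste below 0.06 m)) or (x of bulb_b_set in the frame of bulb_b above 0 m and (x of bulb_b_center in the frame of waste between -0.073 and 0.073 m and y of bulb_b_center in the frame of waste between -0.098 and 0.098 m and z of bulb_b_center in the frame of waste below 0.06 m)) or (x of bulb_c_set in the frame of bulb_c above 0 m and (x of bulb_c_center in the frame of waste between -0.073 and 0.073 m and y of bulb_c_center in the frame of waste between -0.098 and 0.098 m and z of bulb_c_center in the frame of waste below 0.06 m))).
It fails at once if a bulb rammed against the rack with more than 40 N (contact force between any of bulb_a, bulb_b, bulb_c and rack above 40 N).
It fails at once if the beaker, bottle or carton moved more than 30 mm (distance of any of beaker, vial, carton from where it was at the start of the episode above 0.03 m).
It also fails if it takes over 72 s, if anything falls off the work surface, if the arm or the gripper's body presses on something with over 40 N, if the wrist force passes 120 N, or if a joint passes its speed limit or range.

## Working session

There is one attempt and no reset: what is moved stays moved. The work goes in short steps, Python scripts to look and compute and a tool call to move; the robot and the scene stay as the last step left them, time stands still between calls to the robot, and variables do not carry over. Pictures are saved under pics/ and viewed, about 8 in all and at most 12, crops included, and the job is handed in when it is done.

Besides the shell and the picture viewer there is one more tool, called after "Request:" by a JSON object that holds its "method" and its "body", one argument or row to a line. step_arm: Moves the arm, as the interface text tells. Shifts and turns lie within -1 to 1; 1 stands for 0.025 m of shift or pi rad of turn. Its arguments: {"type":"object","properties":{"increments":{"type":"array","items":{"type":"object","properties":{"xyz":{"type":"array","items":{"type":"number","minimum":-1,"maximum":1}},"spin":{"type":"number","minimum":-1,"maximum":1}}}},"claw":{"type":"number"},"force":{"type":"number"}},"required":["increments"]}

```bash
mkdir -p pics; python3 - <<'E'
from cell import monitor, eyes, ticket, r
import cv2,numpy as np
for n in("scene","top"):
    im=eyes.get_image(n); cv2.imwrite(f"pics/{n}0.png",im[:,:,::-1])
    m=eyes.camera_model(n); print(n,{k:np.round(v,3).tolist() for k,v in m.items()})
print(monitor.get_state())
E
```

```text
scene {'fx': 554.681, 'fy': 554.681, 'cx': 315.569, 'cy': 239.521, 'world_from_camera': [[0.588, 0.643, -0.491, 1048.35], [0.809, -0.464, 0.362, -378.458], [0.005, -0.61, -0.793, 928.138], [0.0, 0.0, 0.0, 1.0]]}
top {'fx': 451.404, 'fy': 451.404, 'cx': 322.709, 'cy': 236.647, 'world_from_camera': [[-0.041, -0.972, 0.23, 258.127], [-0.999, 0.041, -0.005, 15.611], [-0.004, -0.23, -0.973, 1139.098], [0.0, 0.0, 0.0, 1.0]]}
{'time_s': 0.1, 'joint_positions': array([ 1.08982872e+00,  2.17683831e-01,  1.61477170e+00, -2.07130147e-06,
        1.31134564e+00, -1.12215187e-01]), 'qvel': array([-5.51133134e-06, -8.08474823e-04, -2.03093273e-03, -8.40919892e-04,
       -2.09955268e-03,  1.37766743e-03]), 'joint_torque': array([-1.99706112e-03, -3.98076689e+01, -3.04967594e+01, -2.76979363e-04,
        4.11283007e-03, -1.99510616e-06]), 'tcp_pos': array([224.92493587, 582.32684391, 230.09673499]), 'orientation': array([ 5.19414876e-04,  8.24757492e-01,  5.65485509e-01, -9.74476268e-04]), 'contact_force': array([-0.18440767, -0.33441528,  0.00984948]), 'wrist_torque': array([-0.000635  , -0.03570207, -0.00109677]), 'finger_gap': 85.41317131192234}
```

View pics/top0.png

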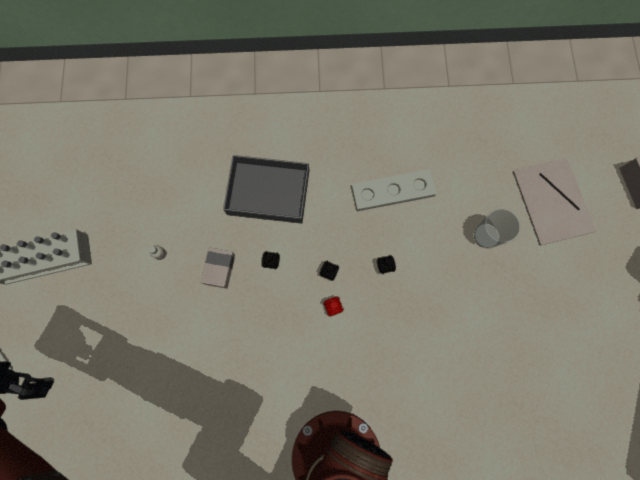

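View pics/scene0.png

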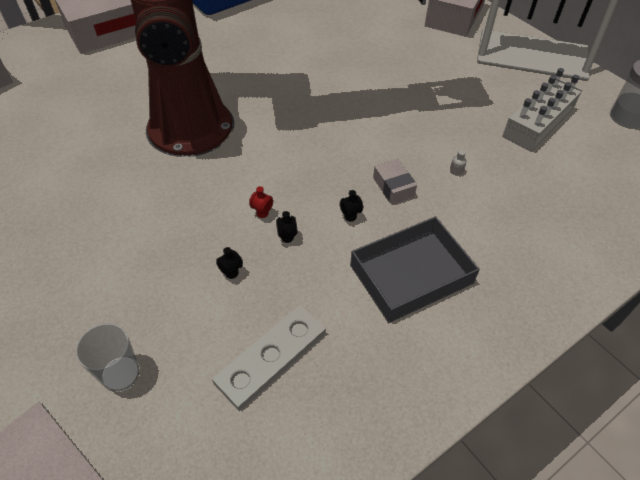

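The top view shows three black bulbs at (271,260), (329,270) and (387,264), and a red look-alike at (334,306). The waste box is at (267,188), the rack at (393,190), the carton at (217,267), the bottle at (158,252) and the beaker at (487,233). The scene view agrees. The black ones fit the description, and I'll confirm that with enlarged crops.

```bash
cat > h.py <<'E'
from cell import monitor, eyes, ticket, r
import cv2,numpy as np
def ray(n,uv):
    m=eyes.camera_model(n); W=np.array(m["world_from_camera"])
    d=W[:3,:3]@np.array([(uv[0]-m["cx"])/m["fx"],(uv[1]-m["cy"])/m["fy"],1]); return W[:3,3],d/np.linalg.norm(d)
def plane(n,uv,z):
    o,d=ray(n,uv); return (o+d*(z-o[2])/d[2])[:2]
def proj(n,p):
    m=eyes.camera_model(n); q=np.linalg.inv(np.array(m["world_from_camera"]))@np.array([*p,1])
    return np.array([m["fx"]*q[0]/q[2]+m["cx"],m["fy"]*q[1]/q[2]+m["cy"]])
def tri(a,b):
    (o1,d1),(o2,d2)=ray("scene",a),ray("top",b)
    s=np.linalg.lstsq(np.c_[d1,-d2],o2-o1,rcond=None)[0]
    p,q=o1+d1*s[0],o2+d2*s[1]; return (p+q)/2,np.linalg.norm(p-q)
def blobs(mask,amin):
    c,_=cv2.findContours(mask.astype(np.uint8),0,2); return [k for k in c if cv2.contourArea(k)>amin]
E
python3 - <<'E'
from h import *
T=cv2.imread("pics/top0.png");S=cv2.imread("pics/scene0.png")
B={'A':((271,260),(352,205)),'B':((329,270),(287,227)),'C':((387,264),(230,263))}
rows=[]
for k,(t,s) in B.items():
    out=[]
    for n,im,(u,v) in (("top",T,t),("scene",S,s)):
        sub=im[v-20:v+20,u-20:u+20]
        m=sub.max(2)<48
        c=max(blobs(m,20),key=cv2.contourArea); M=cv2.moments(c)
        cc=(M['m10']/M['m00']+u-20,M['m01']/M['m00']+v-20)
        out.append(cc); print(k,n,np.round(cc,1),cv2.contourArea(c),cv2.boundingRect(c),cv2.minAreaRect(c))
    print(k,tri(out[1],out[0]),plane("top",out[0],38),plane("scene",out[1],38))
    rows.append(np.vstack([cv2.resize(np.clip(im[v-20:v+20,u-20:u+20].astype(float)*2.5,0,255).astype(np.uint8),(260,260),interpolation=cv2.INTER_CUBIC) for im,(u,v) in((T,t),(S,s))]))
cv2.imwrite("pics/c1.png",np.hstack(rows))
# rack & waste from top: bright blob / dark blob
for nm,m,z,(x0,y0,x1,y1) in(("rack",(T.min(2)>0),22,(340,160,450,220)),):
    g=cv2.cvtColor(T,6)[y0:y1,x0:x1]; sat=cv2.cvtColor(T,40)[y0:y1,x0:x1,1]
    print(g[30,::8],sat[30,::8])
E
```

```text
A top [270.2 259.8] 208.5 (11, 12, 17, 17) ((19.054454803466797, 19.9554443359375), (16.219106674194336, 15.224069595336914), 5.710593223571777)
A scene [351.1 206.2] 418.0 (8, 6, 23, 31) ((19.250003814697266, 21.25), (23.334524154663086, 25.455841064453125), 45.0)
A (array([466.32372769, 143.08508455,  33.63886472]), np.float64(1.4585066932582298)) [465.1283019  141.94395117] [469.42044547 141.24410446]
B top [328.5 270.4] 209.0 (11, 11, 19, 19) ((19.5, 20.5), (15.652474403381348, 15.652474403381348), 26.56505012512207)
B scene [286.6 227.5] 412.5 (10, 5, 21, 31) ((19.48400115966797, 19.912002563476562), (30.231643676757812, 18.872413635253906), 79.69515228271484)
B (array([433.68034858,  -0.89300932,  33.3569523 ]), np.float64(1.01182038209254)) [432.70716917  -1.26980725] [437.08049176  -2.39350657]
C top [385.6 264.1] 222.5 (10, 12, 18, 18) ((18.865386962890625, 20.326923370361328), (15.493175506591797, 16.86598777770996), 78.69007110595703)
C scene [229.5 263.2] 482.5 (7, 5, 25, 31) ((19.500003814697266, 20.0), (27.577163696289062, 23.33452033996582), 45.0)
C (array([ 443.28482809, -142.94944865,   34.52323172]), np.float64(1.1457687908228464)) [ 442.45927945 -142.96834728] [ 445.90882255 -143.36134595]
[143 140 146 131 102 147 139 146 145 144 139 145 142 140] [28 33 21 21 22 20 22 21 19 21 22 21 30 34]
```

View pics/c1.png

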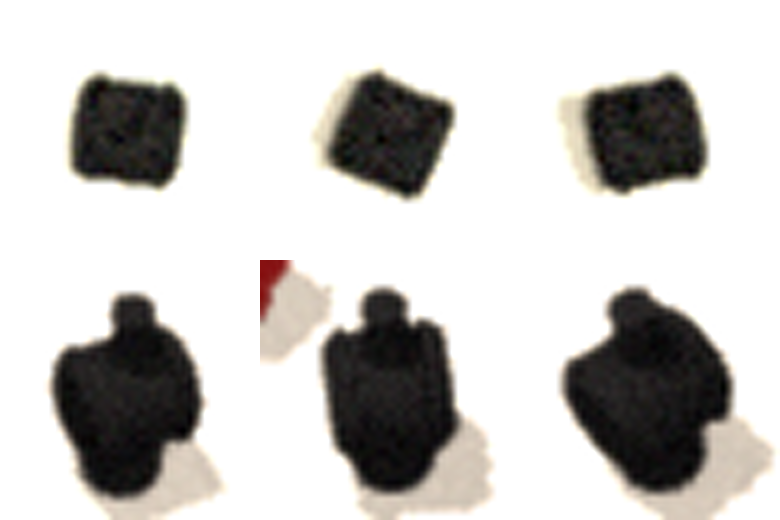

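The crops confirm that all three are black bulbs with necks, and the top outlines look square. To tell which pair of sides carries the flat faces, I'll raise the contrast and mark where each candidate face circle would fall. I'll measure the rack and waste at the same time.

```bash
python3 - <<'E'
from h import *
T=cv2.imread("pics/top0.png");S=cv2.imread("pics/scene0.png")
P={'A':(467,142,84),'B':(434.5,-1.5,64),'C':(444,-143,101)}
cols=[]
for k,(x,y,a) in P.items():
    u,v=proj("scene",(x,y,38)).astype(int); tiles=[]
    for h in(0,90):
        sub=S[v-20:v+20,u-20:u+20].astype(float)
        I=cv2.resize(np.clip(sub*4.5,0,255).astype(np.uint8),(260,260),interpolation=cv2.INTER_CUBIC)
        d=np.radians(a+h); n=np.array([np.cos(d),np.sin(d),0]); t=np.array([-n[1],n[0],0])
        for s in(-1,1):
            pts=[(proj("scene",np.array([x,y,38])+20*n*s+16*(np.cos(q)*t+np.sin(q)*np.array([0,0,1])))-(u-20,v-20)+.5)*6.5 for q in np.linspace(0,6.28,24)]
            for p in pts: cv2.circle(I,tuple(p.astype(int)),1,(0,255,0) if s>0 else (0,128,255),-1)
        tiles.append(I)
    cols.append(np.vstack(tiles))
cv2.imwrite("pics/c2.png",np.hstack(cols))
# rack, waste
for nm,(x0,y0,x1,y1) in(("rack",(345,160,442,215)),("waste",(215,148,318,228))):
    sub=T[y0:y1,x0:x1].astype(int); hsv=cv2.cvtColor(T,40)[y0:y1,x0:x1]
    m=(hsv[:,:,1]<26)&(sub.max(2)>120) if nm=="rack" else sub.max(2)<105
    m=cv2.morphologyEx(m.astype(np.uint8),cv2.MORPH_OPEN,np.ones((3,3)))
    c=max(blobs(m,200),key=cv2.contourArea)
    q=cv2.boxPoints(cv2.minAreaRect(c))+(x0,y0)
    z=22 if nm=="rack" else 50
    w=np.array([plane("top",p,z) for p in q]); print(nm,np.round(q,1).tolist(),np.round(w,1).tolist(),"c",w.mean(0),"sides",np.linalg.norm(w-np.roll(w,1,0),axis=1))
# pockets
for n,im,cs in(("top",T,((367,194),(393.5,189),(420,184))),("scene",S,((299,329),(270,353),(241,379)))):
    for (u,v) in cs:
        u=int(u);R=13
        g=cv2.cvtColor(im,6)[v-R:v+R+1,u-R:u+R+1].astype(int)
        m=g<np.median(g)-8
        print(n,u,v,np.median(g)); 
        c=[k for k in blobs(m,8)]
        for k in c: 
            M=cv2.moments(k); p=(M['m10']/M['m00']+u-R,M['m01']/M['m00']+v-R); print('  ',cv2.contourArea(k),[int(i) for i in cv2.boundingRect(k)],np.round(p,1))
def up(im,u0,v0,w,h,s): return cv2.resize(im[v0:v0+h,u0:u0+w],None,fx=s,fy=s,interpolation=cv2.INTER_CUBIC)
cv2.imwrite("pics/c3.png",np.vstack([up(T,345,165,98,50,6),up(S,205,305,130,105,588/130)[:,:588]]))
E
```

```text
rack [[351.5, 183.4], [430.9, 168.3], [435.7, 193.6], [356.3, 208.7]] [[662.3, -71.7], [695.4, -282.9], [625.0, -288.7], [592.8, -80.3]] c [ 643.87847326 -180.92531956] sides [ 70.01353601 213.78231681  70.68214194 210.8564321 ]
waste [[222.7, 214.3], [229.8, 154.1], [309.9, 163.5], [302.8, 223.7]] [[584.1, 258.1], [745.8, 241.4], [710.8, 34.6], [551.1, 57.8]] c [647.96268392 147.99647367] sides [203.01029376 162.58109495 209.71491084 161.35593337]
top 367 194 145.0
   19.5 [10, 23, 17, 4] [375.5 206. ]
   19.5 [0, 11, 4, 16] [355.  202.7]
   32.5 [7, 6, 14, 14] [369.7 191.4]
top 393 189 145.0
   19.5 [10, 23, 17, 4] [401.5 201. ]
   38.5 [8, 7, 13, 13] [396.4 187.1]
top 420 184 145.0
   22.5 [8, 23, 19, 4] [428.1 196. ]
   36.5 [7, 7, 13, 12] [422.3 181.7]
scene 299 329 152.0
   248.0 [3, 4, 20, 17] [298.3 327.9]
scene 270 353 154.0
   278.5 [3, 4, 21, 18] [269.9 352.5]
scene 241 379 155.0
   306.5 [2, 3, 21, 20] [239.9 378.7]
```

View pics/c2.png

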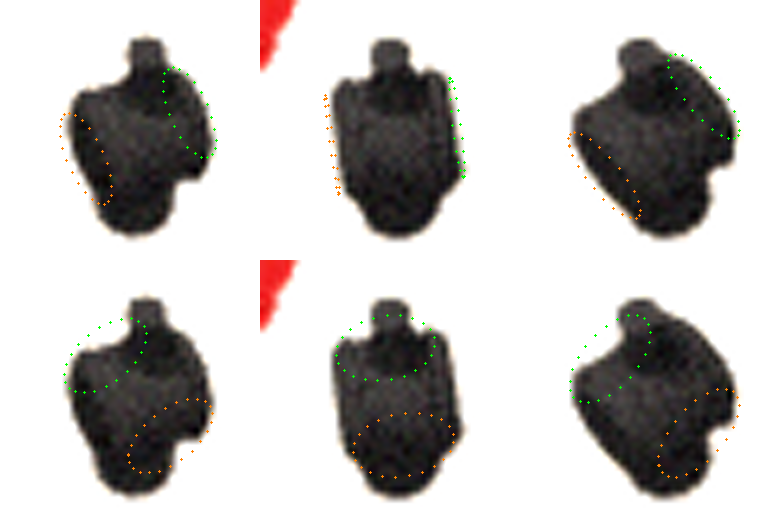

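```bash
python3 -c "
import cv2;print(cv2.imread('pics/c3.png').shape)"
```

```text
(775, 588, 3)
```

The top-row hypothesis fits all three outlines: the face axes are about 84° (A), 64° (B) and 101° (C). Next is a small planner that prints rows for me to write out.

```bash
cat > go.py <<'E'
import sys
from h import *
from scipy.spatial.transform import Rotation as R
s=monitor.get_state(); q=s["orientation"]; Rm=R.from_quat([q[1],q[2],q[3],q[0]]).as_matrix()
yaw=np.degrees(np.arctan2(Rm[1,0],Rm[0,0]))
print("t",round(s["time_s"],2),"tcp",np.round(s["tcp_pos"],1),"yaw",round(yaw,1),"tilt",round(np.degrees(np.arccos(-Rm[2,2])),2),"F",np.round(s["contact_force"],1),"gap",round(s["finger_gap"],1),"hp",r.hold_point_z)
if len(sys.argv)>4:
    x,y,z,ty=map(float,sys.argv[1:5]); d=np.array([x,y,z])-s["tcp_pos"]; dy=(ty-yaw+90)%180-90 
    if len(sys.argv)>5 and sys.argv[5]!='-': dy=(ty-yaw+180)%360-180
    n=int(np.ceil(max(np.abs(d).max()/23,np.linalg.norm(d)/30,abs(dy)/8)));step=d/n
    rows=[]
    for i in range(n):
        a=np.radians(yaw+dy*i/n); X=np.array([np.cos(a),np.sin(a),0]);Y=np.array([np.sin(a),-np.cos(a),0])
        rows.append([round(float(v)/25,2) for v in(step@X,step@Y,-step[2])]+[round(-dy/n/180,3)])
    print(n); [print(w) for w in rows]
E
python3 go.py 467 142 130 84
python3 - <<'E'
from h import *
for p in((298.3,327.9),(269.9,352.5),(239.9,378.7)): print(plane("scene",p,22), plane("scene",p,19))
S=cv2.imread("pics/scene0.png")
for p in((633.2,-111.8),(643.9,-180.9),(654.6,-250.1)): print(proj("scene",(*p,22)),proj("top",(*p,22)))
E
```

```text
t 0.1 tcp [224.9 582.3 230.1] yaw 68.9 tilt 0.13 F [-0.2 -0.3  0. ] gap 85.4 hp 18.700000000000003
20
[-0.65, 0.77, 0.2, np.float64(-0.004)]
[-0.66, 0.76, 0.2, np.float64(-0.004)]
[-0.67, 0.75, 0.2, np.float64(-0.004)]
[-0.68, 0.74, 0.2, np.float64(-0.004)]
[-0.69, 0.73, 0.2, np.float64(-0.004)]
[-0.7, 0.72, 0.2, np.float64(-0.004)]
[-0.71, 0.72, 0.2, np.float64(-0.004)]
[-0.72, 0.71, 0.2, np.float64(-0.004)]
[-0.72, 0.7, 0.2, np.float64(-0.004)]
[-0.73, 0.69, 0.2, np.float64(-0.004)]
[-0.74, 0.68, 0.2, np.float64(-0.004)]
[-0.75, 0.67, 0.2, np.float64(-0.004)]
[-0.76, 0.66, 0.2, np.float64(-0.004)]
[-0.77, 0.65, 0.2, np.float64(-0.004)]
[-0.78, 0.64, 0.2, np.float64(-0.004)]
[-0.79, 0.63, 0.2, np.float64(-0.004)]
[-0.79, 0.62, 0.2, np.float64(-0.004)]
[-0.8, 0.61, 0.2, np.float64(-0.004)]
[-0.81, 0.6, 0.2, np.float64(-0.004)]
[-0.82, 0.58, 0.2, np.float64(-0.004)]
[ 634.32981146 -111.17741885] [ 632.95909385 -110.29251783]
[ 645.04662804 -180.35578565] [ 643.71139116 -179.69991708]
[ 656.03122166 -249.30283166] [ 654.73235205 -248.87522969]
[297.66942163 327.63326706] [367.50807518 193.33155007]
[269.29129772 352.18624774] [393.71104139 188.36083952]
[239.07194586 378.32137115] [419.8260995 183.4125065]
```

Request:
{"method": "step_arm", "body": {
  "increments": [
    {"xyz":[-0.65,0.77,0.15],"spin":-0.004},
    {"xyz":[-0.66,0.76,0.15],"spin":-0.004},
    {"xyz":[-0.67,0.75,0.15],"spin":-0.004},
    {"xyz":[-0.68,0.74,0.15],"spin":-0.004},
    {"xyz":[-0.69,0.73,0.15],"spin":-0.004},
    {"xyz":[-0.7,0.72,0.15],"spin":-0.004},
    {"xyz":[-0.71,0.72,0.15],"spin":-0.004},
    {"xyz":[-0.72,0.71,0.15],"spin":-0.004}
  ],
  "claw": 100,
  "force": 20
}}

```text
time_s: 0.9
tcp_pos: [320.9, 399.5, 194.7]
orientation: [0.001, 0.792, 0.61, -0.004]
contact_force: [0.5, -0.5, -0.5]
finger_gap: 85.7
```

Request:
{"method": "step_arm", "body": {
  "increments": [
    {"xyz":[-0.72,0.7,0.2],"spin":-0.004},
    {"xyz":[-0.73,0.69,0.2],"spin":-0.004},
    {"xyz":[-0.74,0.68,0.2],"spin":-0.004},
    {"xyz":[-0.75,0.67,0.2],"spin":-0.004},
    {"xyz":[-0.76,0.66,0.2],"spin":-0.004},
    {"xyz":[-0.77,0.65,0.2],"spin":-0.004},
    {"xyz":[-0.78,0.64,0.2],"spin":-0.004},
    {"xyz":[-0.79,0.63,0.2],"spin":-0.004}
  ]
}}

```text
time_s: 1.7
tcp_pos: [419.0, 214.1, 150.2]
orientation: [0.0, 0.759, 0.651, -0.007]
contact_force: [0.1, -0.2, 0.1]
finger_gap: 85.4
```

```bash
sed -i 's/round(-dy\/n\/180,3)/float(round(-dy\/n\/180,3))/' go.py; python3 go.py 467 142 110 84
```

```text
t 1.7 tcp [419.  214.1 150.2] yaw 81.3 tilt 0.84 F [ 0.1 -0.2  0.1] gap 85.4 hp 18.700000000000003
4
[-0.64, 0.58, 0.4, -0.004]
[-0.65, 0.58, 0.4, -0.004]
[-0.65, 0.57, 0.4, -0.004]
[-0.66, 0.56, 0.4, -0.004]
```

Request:
{"method": "step_arm", "body": {
  "increments": [
    {"xyz":[-0.64,0.58,0.4],"spin":-0.004},
    {"xyz":[-0.65,0.58,0.4],"spin":-0.004},
    {"xyz":[-0.65,0.57,0.4],"spin":-0.004},
    {"xyz":[-0.66,0.56,0.4],"spin":-0.004},
    {"xyz":[0,0,0]},
    {"xyz":[0,0,0]}
  ]
}}

```text
schema error: expected keys xyz, spin
```

```bash
python3 go.py 467 142 18 84; python3 - <<'E'
from h import *
ims=[eyes.get_image(n) for n in("scene","top")]
u,v=proj("scene",(467,142,60)).astype(int);a=ims[0][v-50:v+50,u-60:u+60]
u,v=proj("top",(467,142,60)).astype(int);b=ims[1][v-50:v+50,u-60:u+60]
cv2.imwrite("pics/c4.png",np.clip(np.hstack([cv2.resize(i,(390,325),interpolation=2) for i in(a,b)])[:,:,::-1]*1.8,0,255))
E
```

```text
t 1.7 tcp [419.  214.1 150.2] yaw 81.3 tilt 0.84 F [ 0.1 -0.2  0.1] gap 85.4 hp 18.700000000000003
6
[-0.43, 0.39, 0.88, -0.003]
[-0.43, 0.39, 0.88, -0.003]
[-0.43, 0.38, 0.88, -0.003]
[-0.44, 0.38, 0.88, -0.003]
[-0.44, 0.38, 0.88, -0.003]
[-0.44, 0.37, 0.88, -0.003][ WARN:0@1.449] global loadsave.cpp:1063 imwrite_ Unsupported depth image for selected encoder is fallbacked to CV_8U.
```

View pics/c4.png

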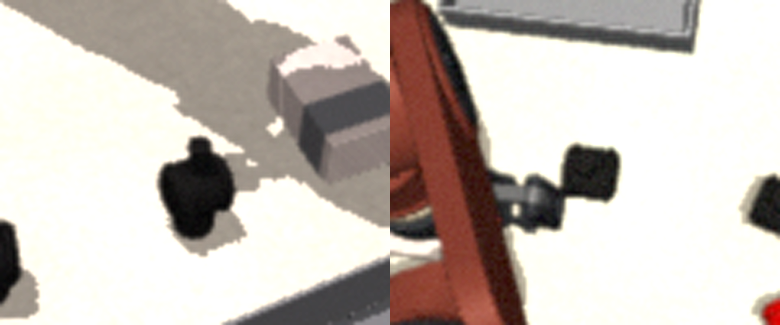

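The move was refused because spin is required in every row, so the picture (my fifth) only shows bulb A undisturbed beside the gripper. I'll repeat it with spin given.

Request:
{"method": "step_arm", "body": {
  "increments": [
    {"xyz":[-0.64,0.58,0.4],"spin":-0.004},
    {"xyz":[-0.65,0.58,0.4],"spin":-0.004},
    {"xyz":[-0.65,0.57,0.4],"spin":-0.004},
    {"xyz":[-0.66,0.56,0.4],"spin":-0.004},
    {"xyz":[0,0,0],"spin":0},
    {"xyz":[0,0,0],"spin":0}
  ]
}}

```text
time_s: 2.4
tcp_pos: [466.1, 141.0, 108.2]
orientation: [-0.002, 0.743, 0.669, -0.008]
contact_force: [-0.3, 0.7, -0.6]
finger_gap: 85.6
```

```bash
python3 go.py 467 142 18 84
```

```text
t 2.4 tcp [466.1 141.  108.2] yaw 84.0 tilt 0.93 F [-0.3  0.7 -0.6] gap 85.6 hp 18.700000000000003
4
[0.01, 0.01, 0.9, -0.0]
[0.01, 0.01, 0.9, -0.0]
[0.01, 0.01, 0.9, -0.0]
[0.01, 0.01, 0.9, -0.0]
```

Request:
{"method": "step_arm", "body": {
  "increments": [
    {"xyz":[0.01,0.01,0.9],"spin":0},
    {"xyz":[0.01,0.01,0.9],"spin":0},
    {"xyz":[0.01,0.01,0.9],"spin":0},
    {"xyz":[0.01,0.01,0.85],"spin":0},
    {"xyz":[0,0,0],"spin":0}
  ]
}}

```text
time_s: 2.9
tcp_pos: [466.5, 147.7, 20.8]
orientation: [-0.001, 0.742, 0.67, -0.004]
contact_force: [-1.3, 0.0, -0.4]
finger_gap: 85.8
```

Request:
{"method": "step_arm", "body": {
  "increments": [
    {"xyz":[0,0,0],"spin":0},
    {"xyz":[0,0,0],"spin":0},
    {"xyz":[0,0,0],"spin":0},
    {"xyz":[0,0,0],"spin":0},
    {"xyz":[0,0,0],"spin":0},
    {"xyz":[0,0,0],"spin":0},
    {"xyz":[0,0,0],"spin":0},
    {"xyz":[0,0,0],"spin":0}
  ],
  "claw": 0,
  "force": 20
}}

```text
time_s: 3.7
tcp_pos: [469.6, 150.2, 26.3]
orientation: [0.001, 0.742, 0.671, -0.001]
contact_force: [0.6, -0.3, -0.8]
finger_gap: 38.4
```

Request:
{"method": "step_arm", "body": {
  "increments": [
    {"xyz":[0,0,0],"spin":0},
    {"xyz":[0,0,0],"spin":0},
    {"xyz":[0,0,0],"spin":0},
    {"xyz":[0,0,0],"spin":0}
  ]
}}

```text
time_s: 4.1
tcp_pos: [469.2, 150.0, 25.9]
orientation: [0.0, 0.742, 0.671, -0.001]
contact_force: [-0.6, -0.1, -0.8]
finger_gap: 38.5
```

Gap 38.5 mm at 20 N is about 1.5 mm of give, so A looks hardened. I'll firm the grip to 30 N as a second reading while lifting.

Request:
{"method": "step_arm", "body": {
  "increments": [
    {"xyz":[0,0,0],"spin":0},
    {"xyz":[0,0,0],"spin":0},
    {"xyz":[0,0,-0.3],"spin":0},
    {"xyz":[0,0,-0.6],"spin":0},
    {"xyz":[0,0,-0.9],"spin":0},
    {"xyz":[0,0,-0.9],"spin":0},
    {"xyz":[0,0,-0.9],"spin":0},
    {"xyz":[0,0,-0.3],"spin":0}
  ],
  "force": 30
}}

```text
time_s: 4.9
tcp_pos: [467.5, 149.9, 126.8]
orientation: [-0.001, 0.742, 0.671, -0.003]
contact_force: [1.3, 0.0, -0.4]
finger_gap: 37.7
```

```bash
python3 go.py 613 153 125 82; python3 -c "
from h import *
cv2.imwrite('pics/top2.png',eyes.get_image('top')[:,:,::-1]);im=eyes.get_image('scene');u,v=proj('scene',(469,150,100)).astype(int)
cv2.imwrite('pics/c5.png',np.clip(cv2.resize(im[max(v-60,0):v+60,u-80:u+80,::-1],None,fx=4,fy=4,interpolation=2)*1.7,0,255).astype(np.uint8))"
```

```text
t 4.9 tcp [467.5 149.9 126.8] yaw 84.2 tilt 0.36 F [ 1.3  0.  -0.4] gap 37.7 hp 18.700000000000003
7
[0.1, 0.83, 0.01, 0.002]
[0.11, 0.82, 0.01, 0.002]
[0.11, 0.82, 0.01, 0.002]
[0.12, 0.82, 0.01, 0.002]
[0.12, 0.82, 0.01, 0.002]
[0.12, 0.82, 0.01, 0.002]
[0.13, 0.82, 0.01, 0.002]
```

View pics/c5.png

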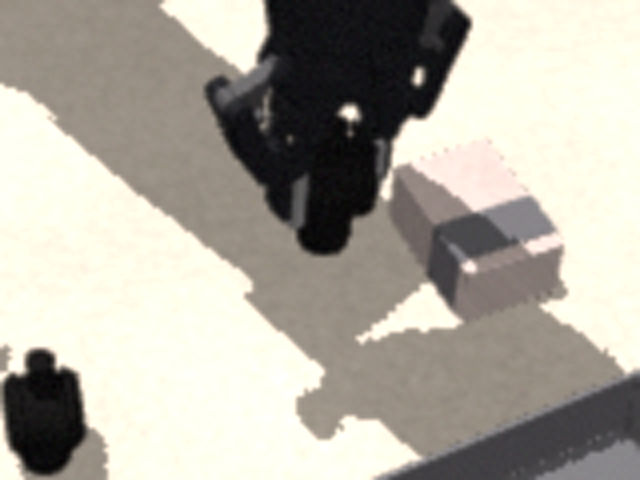

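The picture shows A held upright and clear of the bench. At 30 N the give is 2.3 mm, which is linear and stiff, so A is hardened and goes to the waste.

Request:
{"method": "step_arm", "body": {
  "increments": [
    {"xyz":[0.1,0.83,0],"spin":0.002},
    {"xyz":[0.11,0.82,0],"spin":0.002},
    {"xyz":[0.11,0.82,0],"spin":0.002},
    {"xyz":[0.12,0.82,0],"spin":0.002},
    {"xyz":[0.12,0.82,0],"spin":0.002},
    {"xyz":[0.12,0.82,0],"spin":0.002},
    {"xyz":[0.13,0.82,0],"spin":0.002},
    {"xyz":[0,0,0],"spin":0}
  ]
}}

```text
time_s: 5.8
tcp_pos: [607.1, 151.2, 108.6]
orientation: [-0.007, 0.757, 0.653, -0.013]
contact_force: [-0.3, 0.3, -0.2]
finger_gap: 37.7
```

Request:
{"method": "step_arm", "body": {
  "increments": [
    {"xyz":[0,0,0],"spin":0},
    {"xyz":[0,0,0.8],"spin":0},
    {"xyz":[0,0,0.8],"spin":0},
    {"xyz":[0,0,0.8],"spin":0},
    {"xyz":[0,0,0.8],"spin":0},
    {"xyz":[0,0,0.2],"spin":0},
    {"xyz":[0,0,0],"spin":0}
  ]
}}

```text
time_s: 6.5
tcp_pos: [606.6, 151.3, 27.6]
orientation: [-0.004, 0.756, 0.654, -0.009]
contact_force: [1.5, -0.1, -2.2]
finger_gap: 37.9
```

```bash
python3 go.py 613 153 40 82
```

```text
t 6.5 tcp [606.6 151.3  27.6] yaw 81.7 tilt 1.14 F [ 1.5 -0.1 -2.2] gap 37.9 hp 18.700000000000003
1
[0.11, 0.24, -0.49, -0.002]
```

Request:
{"method": "step_arm", "body": {
  "increments": [
    {"xyz":[0,0,0],"spin":0},
    {"xyz":[0,0,0],"spin":0},
    {"xyz":[0,0,0],"spin":0},
    {"xyz":[0,0,0],"spin":0},
    {"xyz":[0,0,-0.5],"spin":0},
    {"xyz":[0,0,-0.9],"spin":0},
    {"xyz":[0,0,-1],"spin":0},
    {"xyz":[0,0,-1],"spin":0}
  ],
  "claw": 100,
  "force": 20
}}

```text
time_s: 7.3
tcp_pos: [599.4, 151.2, 109.0]
orientation: [-0.009, 0.756, 0.654, -0.017]
contact_force: [-0.3, 0.9, 0.1]
finger_gap: 85.5
```

```bash
python3 go.py 434.5 -1.5 125 64
```

```text
t 7.3 tcp [599.4 151.2 109. ] yaw 81.8 tilt 2.18 F [-0.3  0.9  0.1] gap 85.5 hp 18.700000000000003
8
[-0.87, -0.71, -0.08, 0.012]
[-0.9, -0.67, -0.08, 0.012]
[-0.93, -0.64, -0.08, 0.012]
[-0.95, -0.6, -0.08, 0.012]
[-0.97, -0.56, -0.08, 0.012]
[-0.99, -0.52, -0.08, 0.012]
[-1.01, -0.49, -0.08, 0.012]
[-1.03, -0.45, -0.08, 0.012]
```

Request:
{"method": "step_arm", "body": {
  "increments": [
    {"xyz":[-0.8,-0.66,-0.3],"spin":0.011},
    {"xyz":[-0.82,-0.61,-0.1],"spin":0.011},
    {"xyz":[-0.84,-0.58,-0.05],"spin":0.011},
    {"xyz":[-0.86,-0.55,-0.05],"spin":0.011},
    {"xyz":[-0.88,-0.51,0],"spin":0.011},
    {"xyz":[-0.89,-0.47,0],"spin":0.011},
    {"xyz":[-0.9,-0.44,0],"spin":0.011},
    {"xyz":[-0.91,-0.4,0],"spin":0.011}
  ]
}}

```text
time_s: 8.1
tcp_pos: [455.7, 10.2, 140.6]
orientation: [-0.001, 0.841, 0.541, -0.008]
contact_force: [0.6, 0.3, 0.8]
finger_gap: 85.2
```

```bash
python3 go.py 434.5 -1.5 105 64; python3 - <<'E'
from h import *
cv2.imwrite('pics/top3.png',eyes.get_image('top')[:,:,::-1])
im=cv2.imread('pics/top3.png'); sub=im[160:222,228:308]; c=[(cv2.contourArea(k),plane("top",np.array(cv2.minAreaRect(k)[0])+(228,160),30)) for k in blobs(sub.max(2)<40,60)]; print(c)
E
```

```text
t 8.1 tcp [455.7  10.2 140.6] yaw 65.5 tilt 0.9 F [0.6 0.3 0.8] gap 85.2 hp 18.700000000000003
2
[-0.39, -0.29, 0.71, 0.004]
[-0.39, -0.28, 0.71, 0.004]
[(209.0, array([610.31139135, 152.66649387]))]
```

Request:
{"method": "step_arm", "body": {
  "increments": [
    {"xyz":[-0.39,-0.29,0.6],"spin":0.004},
    {"xyz":[-0.39,-0.28,0.6],"spin":0.004},
    {"xyz":[0,0,0],"spin":0},
    {"xyz":[0,0,0],"spin":0}
  ]
}}

```text
time_s: 8.55
tcp_pos: [431.8, -4.8, 113.6]
orientation: [0.001, 0.849, 0.528, -0.007]
contact_force: [0.7, -0.7, -0.1]
finger_gap: 85.5
```

```bash
python3 go.py 434.5 -1.5 20 64
```

```text
t 8.55 tcp [431.8  -4.8 113.6] yaw 63.8 tilt 0.86 F [ 0.7 -0.7 -0.1] gap 85.5 hp 18.700000000000003
5
[0.03, 0.01, 0.75, -0.0]
[0.03, 0.01, 0.75, -0.0]
[0.03, 0.01, 0.75, -0.0]
[0.03, 0.01, 0.75, -0.0]
[0.03, 0.01, 0.75, -0.0]
```

Request:
{"method": "step_arm", "body": {
  "increments": [
    {"xyz":[0.03,0.01,0.75],"spin":0},
    {"xyz":[0.03,0.01,0.75],"spin":0},
    {"xyz":[0,0,0.75],"spin":0},
    {"xyz":[0,0,0.7],"spin":0},
    {"xyz":[0,0,0.4],"spin":0},
    {"xyz":[0,0,0.1],"spin":0}
  ]
}}

```text
time_s: 9.15
tcp_pos: [443.7, -3.7, 32.7]
orientation: [0.006, 0.848, 0.53, -0.001]
contact_force: [0.1, 1.1, -1.0]
finger_gap: 85.6
```

```bash
python3 go.py 434.5 -1.5 19 64
```

```text
t 9.15 tcp [443.7  -3.7  32.7] yaw 64.0 tilt 0.68 F [ 0.1  1.1 -1. ] gap 85.6 hp 18.700000000000003
1
[-0.08, -0.37, 0.55, 0.0]
```

Request:
{"method": "step_arm", "body": {
  "increments": [
    {"xyz":[-0.04,-0.2,0.28],"spin":0},
    {"xyz":[-0.04,-0.2,0.28],"spin":0},
    {"xyz":[0,0,0],"spin":0},
    {"xyz":[0,0,0],"spin":0}
  ]
}}

```text
time_s: 9.55
tcp_pos: [435.3, -0.9, 19.5]
orientation: [0.007, 0.848, 0.53, 0.001]
contact_force: [-0.9, 0.2, 0.5]
finger_gap: 85.6
```

```bash
python3 go.py 434.5 -1.5 19 64
```

```text
t 9.55 tcp [435.3  -0.9  19.5] yaw 64.1 tilt 0.81 F [-0.9  0.2  0.5] gap 85.6 hp 18.700000000000003
1
[-0.04, -0.02, 0.02, 0.0]
```

Request:
{"method": "step_arm", "body": {
  "increments": [
    {"xyz":[0,0,0],"spin":0},
    {"xyz":[0,0,0],"spin":0},
    {"xyz":[0,0,0],"spin":0},
    {"xyz":[0,0,0],"spin":0},
    {"xyz":[0,0,0],"spin":0},
    {"xyz":[0,0,0],"spin":0},
    {"xyz":[0,0,0],"spin":0},
    {"xyz":[0,0,0],"spin":0}
  ],
  "claw": 0,
  "force": 20
}}

```text
time_s: 10.35
tcp_pos: [436.6, -1.2, 20.8]
orientation: [0.008, 0.848, 0.53, 0.002]
contact_force: [0.2, 0.8, -0.1]
finger_gap: 38.6
```

Request:
{"method": "step_arm", "body": {
  "increments": [
    {"xyz":[0,0,0],"spin":0},
    {"xyz":[0,0,0],"spin":0},
    {"xyz":[0,0,0],"spin":0},
    {"xyz":[0,0,0],"spin":0}
  ]
}}

```text
time_s: 10.75
tcp_pos: [436.6, -1.2, 20.8]
orientation: [0.008, 0.848, 0.53, 0.002]
contact_force: [-0.6, 0.5, 0.1]
finger_gap: 38.8
```

```bash
python3 go.py
```

```text
t 10.75 tcp [436.6  -1.2  20.8] yaw 64.0 tilt 0.93 F [-0.6  0.5  0.1] gap 38.8 hp 18.700000000000003
```

B also gives only 1.2 mm, so it is hardened. I'll lift it with a 30 N check.

Request:
{"method": "step_arm", "body": {
  "increments": [
    {"xyz":[0,0,0],"spin":0},
    {"xyz":[0,0,0],"spin":0},
    {"xyz":[0,0,-0.4],"spin":0},
    {"xyz":[0,0,-0.8],"spin":0},
    {"xyz":[0,0,-1],"spin":0},
    {"xyz":[0,0,-1],"spin":0},
    {"xyz":[0,0,-1],"spin":0},
    {"xyz":[0,0,-0.6],"spin":0}
  ],
  "force": 30
}}

```text
time_s: 11.55
tcp_pos: [431.3, 0.9, 144.0]
orientation: [0.005, 0.848, 0.53, -0.001]
contact_force: [0.8, 0.2, -0.9]
finger_gap: 38.3
```

```bash
python3 go.py 690 142 150 82
```

```text
t 11.55 tcp [431.3   0.9 144. ] yaw 64.0 tilt 0.58 F [ 0.8  0.2 -0.9] gap 38.3 hp 18.700000000000003
12
[0.8, 0.57, -0.02, -0.008]
[0.79, 0.59, -0.02, -0.008]
[0.77, 0.61, -0.02, -0.008]
[0.75, 0.63, -0.02, -0.008]
[0.74, 0.65, -0.02, -0.008]
[0.72, 0.67, -0.02, -0.008]
[0.7, 0.69, -0.02, -0.008]
[0.68, 0.71, -0.02, -0.008]
[0.66, 0.72, -0.02, -0.008]
[0.65, 0.74, -0.02, -0.008]
[0.63, 0.76, -0.02, -0.008]
[0.61, 0.77, -0.02, -0.008]
```

Request:
{"method": "step_arm", "body": {
  "increments": [
    {"xyz":[0.8,0.57,-0.05],"spin":-0.008},
    {"xyz":[0.79,0.59,-0.05],"spin":-0.008},
    {"xyz":[0.77,0.61,-0.05],"spin":-0.008},
    {"xyz":[0.75,0.63,-0.05],"spin":-0.008},
    {"xyz":[0.74,0.65,-0.05],"spin":-0.008},
    {"xyz":[0.72,0.67,-0.05],"spin":-0.008},
    {"xyz":[0.7,0.69,-0.05],"spin":-0.008},
    {"xyz":[0.68,0.71,-0.05],"spin":-0.008}
  ]
}}

```text
time_s: 12.35
tcp_pos: [608.8, 97.5, 162.8]
orientation: [0.008, 0.789, 0.615, 0.001]
contact_force: [0.7, -0.9, -1.8]
finger_gap: 38.3
```

```bash
python3 go.py 687 142 135 82
```

```text
t 12.35 tcp [608.8  97.5 162.8] yaw 75.9 tilt 0.88 F [ 0.7 -0.9 -1.8] gap 38.3 hp 18.700000000000003
4
[0.62, 0.65, 0.28, -0.008]
[0.6, 0.67, 0.28, -0.008]
[0.59, 0.68, 0.28, -0.008]
[0.57, 0.7, 0.28, -0.008]
```

Request:
{"method": "step_arm", "body": {
  "increments": [
    {"xyz":[0.62,0.65,0.2],"spin":-0.008},
    {"xyz":[0.6,0.67,0.2],"spin":-0.008},
    {"xyz":[0.59,0.68,0.2],"spin":-0.008},
    {"xyz":[0.57,0.7,0.2],"spin":-0.008},
    {"xyz":[0,0,0],"spin":0},
    {"xyz":[0,0,0],"spin":0}
  ]
}}

```text
time_s: 12.95
tcp_pos: [691.5, 145.3, 144.9]
orientation: [0.008, 0.755, 0.656, 0.001]
contact_force: [-0.6, 0.1, -0.4]
finger_gap: 38.2
```

```bash
python3 go.py 685 142 35 82
```

```text
t 12.95 tcp [691.5 145.3 144.9] yaw 82.0 tilt 0.9 F [-0.6  0.1 -0.4] gap 38.2 hp 18.700000000000003
5
[-0.03, -0.05, 0.88, 0.0]
[-0.03, -0.05, 0.88, 0.0]
[-0.03, -0.05, 0.88, 0.0]
[-0.03, -0.05, 0.88, 0.0]
[-0.03, -0.05, 0.88, 0.0]
```

Request:
{"method": "step_arm", "body": {
  "increments": [
    {"xyz":[-0.03,-0.15,0.8],"spin":0},
    {"xyz":[-0.03,-0.15,0.8],"spin":0},
    {"xyz":[-0.03,-0.15,0.8],"spin":0},
    {"xyz":[-0.03,-0.1,0.7],"spin":0},
    {"xyz":[0,0,0.5],"spin":0},
    {"xyz":[0,0,0.3],"spin":0},
    {"xyz":[0,0,0],"spin":0},
    {"xyz":[0,0,0],"spin":0}
  ]
}}

```text
time_s: 13.75
tcp_pos: [675.1, 139.8, 50.0]
orientation: [0.009, 0.756, 0.655, 0.001]
contact_force: [0.9, -1.4, -1.3]
finger_gap: 38.3
```

```bash
python3 go.py 685 142 30 82
```

```text
t 13.75 tcp [675.1 139.8  50. ] yaw 81.8 tilt 1.0 F [ 0.9 -1.4 -1.3] gap 38.3 hp 18.700000000000003
1
[0.14, 0.38, 0.8, -0.001]
```

Request:
{"method": "step_arm", "body": {
  "increments": [
    {"xyz":[0,0.2,0.4],"spin":0},
    {"xyz":[0,0.1,0.3],"spin":0},
    {"xyz":[0,0,0],"spin":0}
  ]
}}

```text
time_s: 14.05
tcp_pos: [685.7, 138.6, 34.1]
orientation: [0.01, 0.756, 0.654, 0.003]
contact_force: [-0.3, -0.1, -0.9]
finger_gap: 38.3
```

Request:
{"method": "step_arm", "body": {
  "increments": [
    {"xyz":[0,0,0],"spin":0},
    {"xyz":[0,0,0],"spin":0},
    {"xyz":[0,0,0],"spin":0},
    {"xyz":[0,0,0],"spin":0},
    {"xyz":[0,0,-0.5],"spin":0},
    {"xyz":[0,0,-0.9],"spin":0},
    {"xyz":[0,0,-1],"spin":0},
    {"xyz":[0,0,-1],"spin":0}
  ],
  "claw": 100,
  "force": 20
}}

```text
time_s: 14.85
tcp_pos: [681.9, 139.5, 120.1]
orientation: [0.008, 0.756, 0.655, 0.0]
contact_force: [-0.5, -0.7, -0.2]
finger_gap: 85.3
```

```bash
python3 go.py 443.5 -143 130 101
```

```text
t 14.85 tcp [681.9 139.5 120.1] yaw 81.8 tilt 0.94 F [-0.5 -0.7 -0.2] gap 85.3 hp 18.700000000000003
13
[-0.97, -0.6, -0.03, -0.008]
[-0.95, -0.63, -0.03, -0.008]
[-0.93, -0.65, -0.03, -0.008]
[-0.92, -0.67, -0.03, -0.008]
[-0.9, -0.7, -0.03, -0.008]
[-0.88, -0.72, -0.03, -0.008]
[-0.86, -0.74, -0.03, -0.008]
[-0.84, -0.77, -0.03, -0.008]
[-0.82, -0.79, -0.03, -0.008]
[-0.8, -0.81, -0.03, -0.008]
[-0.78, -0.83, -0.03, -0.008]
[-0.76, -0.85, -0.03, -0.008]
[-0.74, -0.87, -0.03, -0.008]
```

Request:
{"method": "step_arm", "body": {
  "increments": [
    {"xyz":[-0.97,-0.6,-0.15],"spin":-0.008},
    {"xyz":[-0.95,-0.63,-0.1],"spin":-0.008},
    {"xyz":[-0.93,-0.65,-0.03],"spin":-0.008},
    {"xyz":[-0.92,-0.67,-0.03],"spin":-0.008},
    {"xyz":[-0.9,-0.7,-0.03],"spin":-0.008},
    {"xyz":[-0.88,-0.72,-0.03],"spin":-0.008},
    {"xyz":[-0.86,-0.74,-0.03],"spin":-0.008},
    {"xyz":[-0.84,-0.77,-0.03],"spin":-0.008}
  ]
}}

```text
time_s: 15.65
tcp_pos: [541.1, -37.0, 149.0]
orientation: [0.02, 0.681, 0.732, 0.01]
contact_force: [0.2, -0.1, -0.3]
finger_gap: 85.3
```

```bash
python3 go.py 443.5 -143 110 101
```

```text
t 15.65 tcp [541.1 -37.  149. ] yaw 94.1 tilt 2.52 F [ 0.2 -0.1 -0.3] gap 85.3 hp 18.700000000000003
5
[-0.79, -0.84, 0.31, -0.008]
[-0.77, -0.86, 0.31, -0.008]
[-0.75, -0.88, 0.31, -0.008]
[-0.73, -0.89, 0.31, -0.008]
[-0.71, -0.91, 0.31, -0.008]
```

Request:
{"method": "step_arm", "body": {
  "increments": [
    {"xyz":[-0.79,-0.84,0.25],"spin":-0.008},
    {"xyz":[-0.77,-0.86,0.25],"spin":-0.008},
    {"xyz":[-0.75,-0.88,0.25],"spin":-0.008},
    {"xyz":[-0.73,-0.89,0.25],"spin":-0.008},
    {"xyz":[-0.65,-0.7,0.25],"spin":-0.008},
    {"xyz":[0,0,0],"spin":0},
    {"xyz":[0,0,0],"spin":0}
  ]
}}

```text
time_s: 16.35
tcp_pos: [448.9, -148.5, 123.9]
orientation: [0.028, 0.633, 0.774, 0.011]
contact_force: [0.3, -0.1, -0.3]
finger_gap: 85.6
```

```bash
python3 go.py 443.5 -143 30 101; python3 - <<'E'
from h import *
cv2.imwrite('pics/top4.png',eyes.get_image('top')[:,:,::-1])
im=cv2.imread('pics/top4.png'); sub=im[160:222,228:308]; print([(cv2.contourArea(k),plane("top",np.array(cv2.minAreaRect(k)[0])+(228,160),30)) for k in blobs(sub.max(2)<40,60)])
E
```

```text
t 16.35 tcp [ 448.9 -148.5  123.9] yaw 101.4 tilt 3.45 F [ 0.3 -0.1 -0.3] gap 85.6 hp 18.700000000000003
5
[0.05, -0.03, 0.75, 0.0]
[0.05, -0.03, 0.75, 0.0]
[0.05, -0.03, 0.75, 0.0]
[0.05, -0.03, 0.75, 0.0]
[0.05, -0.03, 0.75, 0.0]
[(203.5, array([611.5846022 , 154.09298838])), (227.0, array([686.64445923, 140.25491528]))]
```

```bash
python3 - <<'E'
s=open('go.py').read()
s=s.replace('a=np.radians(yaw+dy*i/n); X=np.array([np.cos(a),np.sin(a),0]);Y=np.array([np.sin(a),-np.cos(a),0])','M=Rm@R.from_rotvec([0,0,-np.radians(dy*i/n)]).as_matrix()')
s=s.replace('(step@X,step@Y,-step[2])','step@M').replace('"hp",r.hold_point_z','"zax",np.round(Rm[:,2],3)')
open('go.py','w').write(s)
E
python3 go.py 443.5 -143 35 101
```

```text
File "go.py", line 14
    rows.append([round(float(v)/25,2) for v instep@M]+[float(round(-dy/n/180,3))])
                                            ^^^^^^
SyntaxError: 'in' expected after for-loop variables
```

```bash
sed -i 's/instep@M/in step@M/' go.py; python3 go.py 443.5 -143 35 101
```

```text
t 16.4 tcp [ 449.1 -148.3  123.9] yaw 101.4 tilt 3.45 F [ 0.5 -0.4 -0.3] gap 85.6 zax [ 0.057 -0.018 -0.998]
4
[0.09, -0.09, 0.88, 0.001]
[0.09, -0.09, 0.88, 0.001]
[0.09, -0.09, 0.88, 0.001]
[0.09, -0.09, 0.88, 0.001]
```

Request:
{"method": "step_arm", "body": {
  "increments": [
    {"xyz":[0.08,-0.1,0.75],"spin":0},
    {"xyz":[0.08,-0.1,0.75],"spin":0},
    {"xyz":[0.08,-0.1,0.75],"spin":0},
    {"xyz":[0.08,-0.1,0.75],"spin":0},
    {"xyz":[0.05,-0.05,0.4],"spin":0},
    {"xyz":[0,0,0.1],"spin":0}
  ]
}}

```text
time_s: 17.0
tcp_pos: [451.1, -140.9, 39.6]
orientation: [0.035, 0.63, 0.776, 0.014]
contact_force: [0.2, -0.6, -0.2]
finger_gap: 85.3
```

```bash
python3 go.py 444 -143 19 101
```

```text
t 17.0 tcp [ 451.1 -140.9   39.6] yaw 101.8 tilt 4.29 F [ 0.2 -0.6 -0.2] gap 85.3 zax [ 0.071 -0.022 -0.997]
1
[0.01, -0.35, 0.8, 0.004]
```

Request:
{"method": "step_arm", "body": {
  "increments": [
    {"xyz":[0,-0.15,0.4],"spin":0},
    {"xyz":[0,-0.15,0.35],"spin":0},
    {"xyz":[0,0,0],"spin":0},
    {"xyz":[0,0,0],"spin":0}
  ]
}}

```text
time_s: 17.4
tcp_pos: [447.1, -143.2, 20.6]
orientation: [0.036, 0.629, 0.776, 0.014]
contact_force: [1.0, 0.1, 1.1]
finger_gap: 85.7
```

```bash
python3 go.py 445 -143 19 101
```

```text
t 17.4 tcp [ 447.1 -143.2   20.6] yaw 101.8 tilt 4.49 F [1.  0.1 1.1] gap 85.7 zax [ 0.075 -0.024 -0.997]
1
[0.03, -0.09, 0.06, 0.005]
```

Request:
{"method": "step_arm", "body": {
  "increments": [
    {"xyz":[0,-0.09,0.06],"spin":0},
    {"xyz":[0,0,0],"spin":0},
    {"xyz":[0,0,0],"spin":0},
    {"xyz":[0,0,0],"spin":0},
    {"xyz":[0,0,0],"spin":0},
    {"xyz":[0,0,0],"spin":0},
    {"xyz":[0,0,0],"spin":0},
    {"xyz":[0,0,0],"spin":0}
  ],
  "claw": 0,
  "force": 20
}}

```text
time_s: 18.2
tcp_pos: [446.2, -144.2, 21.5]
orientation: [0.037, 0.63, 0.776, 0.015]
contact_force: [-0.1, 0.0, -0.9]
finger_gap: 26.1
```

Request:
{"method": "step_arm", "body": {
  "increments": [
    {"xyz":[0,0,0],"spin":0},
    {"xyz":[0,0,0],"spin":0},
    {"xyz":[0,0,0],"spin":0},
    {"xyz":[0,0,0],"spin":0},
    {"xyz":[0,0,0],"spin":0}
  ]
}}

```text
time_s: 18.7
tcp_pos: [446.1, -144.2, 21.3]
orientation: [0.037, 0.63, 0.776, 0.015]
contact_force: [0.3, -0.9, -0.5]
finger_gap: 26.4
```

```bash
python3 go.py
```

```text
t 18.7 tcp [ 446.1 -144.2   21.3] yaw 101.8 tilt 4.6 F [ 0.3 -0.9 -0.5] gap 26.4 zax [ 0.077 -0.024 -0.997]
```

C gives 13.6 mm at 20 N, so it is supple. It goes to middle pocket 1, with no spin so it stays upright.

Request:
{"method": "step_arm", "body": {
  "increments": [
    {"xyz":[0,0,-0.3],"spin":0},
    {"xyz":[0,0,-0.5],"spin":0},
    {"xyz":[0,0,-0.6],"spin":0},
    {"xyz":[0,0,-0.6],"spin":0},
    {"xyz":[0,0,-0.6],"spin":0},
    {"xyz":[0,0,-0.5],"spin":0},
    {"xyz":[0,0,-0.2],"spin":0},
    {"xyz":[0,0,0],"spin":0}
  ]
}}

```text
time_s: 19.5
tcp_pos: [439.5, -142.2, 111.8]
orientation: [0.039, 0.63, 0.776, 0.015]
contact_force: [0.0, -1.3, -0.9]
finger_gap: 26.7
```

```bash
python3 go.py 644 -181 105 101.8
```

```text
t 19.5 tcp [ 439.5 -142.2  111.8] yaw 101.8 tilt 4.77 F [ 0.  -1.3 -0.9] gap 26.7 zax [ 0.079 -0.025 -0.997]
9
[-0.35, 0.85, 0.11, -0.0]
[-0.35, 0.85, 0.11, -0.0]
[-0.35, 0.85, 0.11, -0.0]
[-0.35, 0.85, 0.11, -0.0]
[-0.35, 0.85, 0.11, -0.0]
[-0.35, 0.85, 0.11, -0.0]
[-0.35, 0.85, 0.11, -0.0]
[-0.35, 0.85, 0.11, -0.0]
[-0.35, 0.85, 0.11, -0.0]
```

Request:
{"method": "step_arm", "body": {
  "increments": [
    {"xyz":[-0.24,0.6,0.05],"spin":0},
    {"xyz":[-0.24,0.6,0.05],"spin":0},
    {"xyz":[-0.24,0.6,0.05],"spin":0},
    {"xyz":[-0.24,0.6,0.05],"spin":0},
    {"xyz":[-0.24,0.6,0.05],"spin":0},
    {"xyz":[-0.24,0.6,0.05],"spin":0},
    {"xyz":[-0.24,0.6,0.05],"spin":0},
    {"xyz":[-0.24,0.6,0.05],"spin":0}
  ]
}}

```text
time_s: 20.3
tcp_pos: [565.7, -163.2, 106.6]
orientation: [0.033, 0.63, 0.776, 0.014]
contact_force: [-0.1, 0.6, -0.6]
finger_gap: 26.4
```

```bash
python3 go.py 644 -181 105 101.8
```

```text
t 20.3 tcp [ 565.7 -163.2  106.6] yaw 101.7 tilt 4.14 F [-0.1  0.6 -0.6] gap 26.4 zax [ 0.069 -0.021 -0.997]
4
[-0.33, 0.73, 0.07, -0.0]
[-0.33, 0.73, 0.07, -0.0]
[-0.33, 0.73, 0.07, -0.0]
[-0.33, 0.73, 0.07, -0.0]
```

Request:
{"method": "step_arm", "body": {
  "increments": [
    {"xyz":[-0.3,0.62,0.05],"spin":0},
    {"xyz":[-0.3,0.62,0.05],"spin":0},
    {"xyz":[-0.3,0.62,0.05],"spin":0},
    {"xyz":[-0.25,0.5,0.05],"spin":0},
    {"xyz":[-0.1,0.2,0],"spin":0},
    {"xyz":[0,0,0],"spin":0},
    {"xyz":[0,0,0],"spin":0}
  ]
}}

```text
time_s: 21.0
tcp_pos: [635.0, -180.0, 99.6]
orientation: [0.028, 0.63, 0.776, 0.012]
contact_force: [-0.6, -0.0, -0.5]
finger_gap: 26.2
```

```bash
python3 go.py 646.5 -181 70 101.8
```

```text
t 21.0 tcp [ 635.  -180.    99.6] yaw 101.8 tilt 3.51 F [-0.6 -0.  -0.5] gap 26.2 zax [ 0.059 -0.017 -0.998]
2
[-0.05, 0.19, 0.6, -0.0]
[-0.05, 0.19, 0.6, -0.0]
```

Request:
{"method": "step_arm", "body": {
  "increments": [
    {"xyz":[-0.05,0.19,0.4],"spin":0},
    {"xyz":[-0.05,0.19,0.4],"spin":0},
    {"xyz":[0,0,0.2],"spin":0},
    {"xyz":[0,0,0],"spin":0},
    {"xyz":[0,0,0],"spin":0}
  ]
}}

```text
time_s: 21.5
tcp_pos: [644.4, -180.0, 71.4]
orientation: [0.026, 0.63, 0.776, 0.011]
contact_force: [-0.1, 0.8, -0.1]
finger_gap: 26.3
```

```bash
python3 go.py 646.5 -181 60 101.8; python3 - <<'E'
from h import *
im=eyes.get_image('scene')[:,:,::-1].copy(); cv2.imwrite('pics/s5.png',im)
t=monitor.get_state()["tcp_pos"]
u,v=proj('scene',(644.5,-180.6,40)).astype(int); k=6
I=np.clip(cv2.resize(im[v-50:v+50,u-65:u+65].astype(np.float32),None,fx=k,fy=k,interpolation=2)*1.6,0,255).astype(np.uint8)
for p,c in(((644.5,-180.6,22),(0,0,255)),((t[0]-2,t[1]+.5,t[2]-21.3),(0,255,0))):
    for a in np.linspace(0,6.28,30):
        rad=16 if c[2] else 14
        w=proj('scene',np.array(p)+rad*np.array([np.cos(a),np.sin(a),0]))
        cv2.circle(I,tuple(((w-(u-65,v-50)+.5)*k).astype(int)),2,c,-1)
cv2.imwrite('pics/c6.png',I)
E
```

```text
t 21.5 tcp [ 644.4 -180.    71.4] yaw 101.8 tilt 3.27 F [-0.1  0.8 -0.1] gap 26.3 zax [ 0.055 -0.015 -0.998]
1
[-0.05, 0.05, 0.46, -0.0]
```

View pics/c6.png

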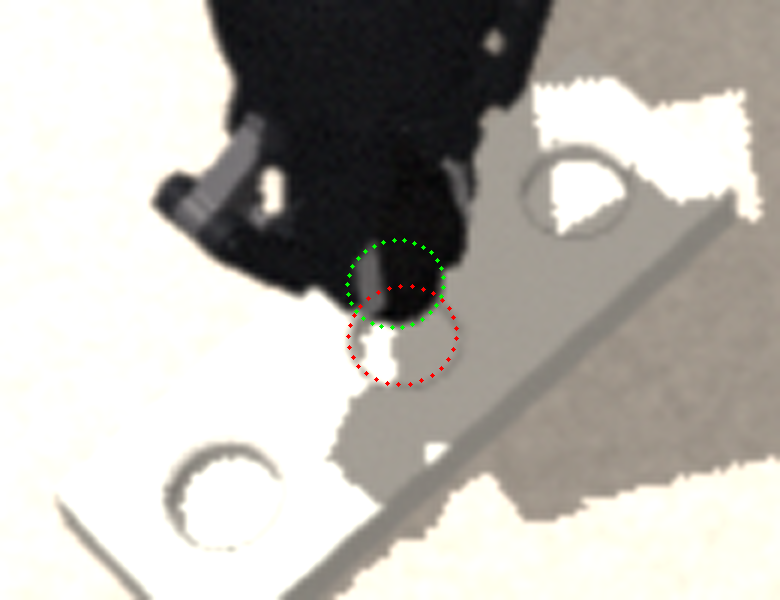

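The pocket edge matches the red ring. The foot matches the predicted green ring horizontally and sits about 1 px high in the image, so I'll aim about 1 mm more in +x. I'll go down in stages while watching the force.

Request:
{"method": "step_arm", "body": {
  "increments": [
    {"xyz":[-0.03,0.05,0.35],"spin":0},
    {"xyz":[-0.03,0.04,0.3],"spin":0},
    {"xyz":[0,0,0.1],"spin":0},
    {"xyz":[0,0,0],"spin":0},
    {"xyz":[0,0,0],"spin":0}
  ]
}}

```text
time_s: 22.05
tcp_pos: [648.2, -181.5, 51.6]
orientation: [0.026, 0.63, 0.776, 0.011]
contact_force: [-0.1, -0.3, -1.8]
finger_gap: 26.6
```

```bash
python3 go.py 647.5 -181.3 46 101.8
```

```text
t 22.05 tcp [ 648.2 -181.5   51.6] yaw 101.8 tilt 3.3 F [-0.1 -0.3 -1.8] gap 26.6 zax [ 0.055 -0.016 -0.998]
1
[0.02, -0.04, 0.22, -0.0]
```

Request:
{"method": "step_arm", "body": {
  "increments": [
    {"xyz":[0,-0.04,0.2],"spin":0},
    {"xyz":[0,-0.02,0.15],"spin":0},
    {"xyz":[0,0,0.1],"spin":0},
    {"xyz":[0,0,0],"spin":0}
  ]
}}

```text
time_s: 22.45
tcp_pos: [647.6, -182.1, 39.9]
orientation: [0.027, 0.63, 0.776, 0.012]
contact_force: [0.2, 0.8, -2.2]
finger_gap: 26.6
```

```bash
python3 go.py 647.5 -181.3 32 101.8
```

```text
t 22.45 tcp [ 647.6 -182.1   39.9] yaw 101.8 tilt 3.34 F [ 0.2  0.8 -2.2] gap 26.6 zax [ 0.056 -0.016 -0.998]
1
[0.04, -0.01, 0.32, -0.0]
```

Request:
{"method": "step_arm", "body": {
  "increments": [
    {"xyz":[0.02,0,0.12],"spin":0},
    {"xyz":[0.01,-0.01,0.1],"spin":0},
    {"xyz":[0,0,0.06],"spin":0},
    {"xyz":[0,0,0],"spin":0}
  ]
}}

```text
time_s: 22.85
tcp_pos: [647.6, -181.5, 32.3]
orientation: [0.027, 0.63, 0.776, 0.012]
contact_force: [0.1, 0.2, -0.7]
finger_gap: 26.3
```

```bash
python3 go.py 647.5 -181.3 31.5 101.8
```

```text
t 22.85 tcp [ 647.6 -181.5   32.3] yaw 101.8 tilt 3.35 F [ 0.1  0.2 -0.7] gap 26.3 zax [ 0.056 -0.016 -0.998]
1
[0.01, -0.0, 0.03, -0.0]
```

Request:
{"method": "step_arm", "body": {
  "increments": [
    {"xyz":[0,0,0],"spin":0},
    {"xyz":[0,0,0],"spin":0},
    {"xyz":[0,0,0],"spin":0},
    {"xyz":[0,0,0],"spin":0},
    {"xyz":[0,0,-0.3],"spin":0},
    {"xyz":[0,0,-0.6],"spin":0},
    {"xyz":[0,0,-0.8],"spin":0},
    {"xyz":[0,0,-0.8],"spin":0}
  ],
  "claw": 100
}}

```text
time_s: 23.65
tcp_pos: [642.6, -180.0, 96.7]
orientation: [0.025, 0.63, 0.776, 0.011]
contact_force: [0.4, 0.3, 0.6]
finger_gap: 85.3
```

Request:
{"method": "step_arm", "body": {
  "increments": [
    {"xyz":[0,0,-0.9],"spin":0},
    {"xyz":[0,-0.8,-0.9],"spin":0},
    {"xyz":[0,-0.9,-0.5],"spin":0},
    {"xyz":[0,-0.9,-0.3],"spin":0},
    {"xyz":[0,-0.9,0],"spin":0},
    {"xyz":[0,-0.9,0],"spin":0},
    {"xyz":[0,-0.9,0],"spin":0},
    {"xyz":[0,-0.5,0],"spin":0}
  ]
}}

```text
time_s: 24.45
tcp_pos: [500.9, -212.4, 175.9]
orientation: [0.04, 0.629, 0.776, 0.014]
contact_force: [0.8, -0.7, 0.0]
finger_gap: 85.7
```

```bash
python3 go.py; python3 - <<'E'
from h import *
S=eyes.get_image('scene')[:,:,::-1].copy();T=eyes.get_image('top')[:,:,::-1].copy()
cv2.imwrite('pics/s6.png',S);cv2.imwrite('pics/t6.png',T)
u,v=proj('scene',(644.5,-180.6,48)).astype(int)
I=np.clip(cv2.resize(S[v-40:v+40,u-40:u+40].astype(np.float32),(400,400),interpolation=2)*1.6,0,255).astype(np.uint8)
for z,rad,c in((22,16,(0,0,255)),(89,8,(0,255,0))):
    for a in np.linspace(0,6.28,30):
        w=proj('scene',np.array([644.5+rad*np.cos(a),-180.6+rad*np.sin(a),z])); cv2.circle(I,tuple(((w-(u-40,v-40)+.5)*5).astype(int)),1,c,-1)
J=cv2.resize(T[140:300,130:530],(400,160)); J=cv2.copyMakeBorder(J,0,240,0,0,0)
cv2.imwrite('pics/c7.png',np.hstack([I,J]))
p=[]
for n,im in(("scene",S),("top",T)):
    u,v=proj(n,(644.5,-180.6,48)).astype(int); c=max(blobs(im[v-22:v+22,u-22:u+22].max(2)<48,20),key=cv2.contourArea); M=cv2.moments(c); q=(M['m10']/M['m00']+u-22,M['m01']/M['m00']+v-22);p.append(q);print(n,q,plane(n,q,48),cv2.contourArea(c))
print(tri(*p))
E
```

```text
t 24.45 tcp [ 500.9 -212.4  175.9] yaw 101.9 tilt 4.82 F [ 0.8 -0.7  0. ] gap 85.7 zax [ 0.08  -0.027 -0.996]
scene (np.float64(268.8745752239728), np.float64(347.0160642570281)) [ 646.84369362 -181.78223533] 539.5
top (np.float64(395.7412814274128), np.float64(185.09894566098944)) [ 643.45323224 -182.17513484] 205.5
(array([ 644.9842793 , -181.91131414,   44.84355209]), np.float64(1.8678428986708797))
```

View pics/c7.png

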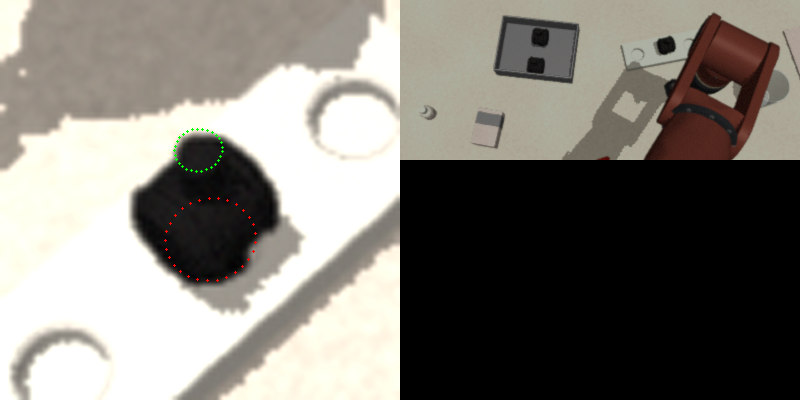

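The picture shows C upright in the middle pocket, with its neck in the ring predicted for fully home, and two bulbs in the waste box. The triangulated height rose 10.3 mm over the bench reading, against 10 mm expected. The carton and bottle stand where they were. I'm handing in.

```bash
python3 -c "
from h import *
ticket.close_job(); print(monitor.get_state()['time_s'])"
```

```text
the job is handed in; nothing more can be done
the job is handed in; nothing more can be done
```

The job is handed in at about 24.5 s of the 72 s allowed. It reports no verdict, so the results below rest on my own checks.

| Bulb | Give at 20 N | Give at 30 N | Found | Placed |
|---|---|---|---|---|
| A | 1.5 mm | 2.3 mm | hardened | waste box |
| B | 1.2 mm | 1.7 mm | hardened | waste box |
| C | 13.6 mm | not tried | supple | middle rack pocket |

- **Waste box:** the last picture shows two bulbs standing inside it, clear of the walls, near (611, 154) and (687, 140) mm.
- **Rack:** bulb C stands upright within about 1.5 mm of the pocket axis. It reads about 10 mm higher than on the bench, which is where fully home should put it. Contact force readings between moves while seating it stayed at about 2 N or less.
- **Other objects:** the carton and bottle look unmoved, and no move went near the beaker or the red look-alike. The arm partly hid those two in the last picture, so I did not check them there.

**Failed or disagreed:**
- One move call was refused because I left out the spin value; nothing moved.
- The tool drifted to about 3–5° of tilt and up to 10 mm sideways during fast moves. I corrected the sideways drift as I went, except when gripping A, where the jaws closed about 8 mm off. The tilt could not be commanded.
- The two cameras disagreed by about 2 mm on bulb C's final position, in line with their calibration.

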